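# Nest the burner cups and hold them down on the spring stand

### The arm

A 6-joint arm with a two-finger parallel gripper is mounted at the origin on the work surface. World frame = base frame: x ahead of the robot, y to its left, z up, the work surface at z = 0. Lengths are in mm, angles in rad, forces in N, time in s.
With the tool pointing down it reaches from about 400 to 925 mm from the base axis. Payload 12.5 kg.
Tool frame: the origin (TCP) lies at the very end of the fingers, on their centre line; the grasp point (between the pads) lies 19 mm behind it; z points along the fingers, y is the direction in which the jaws open and shut (so a half turn about z gives the same grasp; the last joint's range is limited). The gripper opens to 95 mm and grips with 3 to 60 N. Pads are 20 mm wide; open, the fingers measure 119 mm over their backs; the gripper's body (75 mm by 180 mm) begins 59 mm behind the grasp point.
Start: joints at [-1.451, 0.491, 1.559, -0, 1.092, -0.106], TCP at [139.951, -609.147, 214.661] pointing down, gripper open.
Joint ranges: [-3.1, 3.1], [-0.84, 2.19], [0.05, 2.79], [-1.13, 4.28], [0.06, 2.93], [-2.69, 2.69]. Speed limits (rad/s): [2.22, 2.22, 2.79, 3.14, 3.14, 3.14].

### API

Orientations are given as [roll, pitch, yaw] about the fixed x, y, z axes, in that order (R = Rz(yaw) Ry(pitch) Rx(roll)).
In Python, from cell import env gives the robot as it stands.
- The arm moves only by the shell command python3 -m pendant 'ROWS'. ROWS is JSON, a list that holds one entry, the list of rows, each a list of 5 numbers: the opening, from 0 (shut) to 1 (fully open), then the shift along the tool's x, y, z in m, then the turn about the tool's z in rad. A call has exactly 8 rows; each row is the pose to reach, as a shift and turn from the pose commanded when the call began, along the tool's axes at that moment; what a row does not reach only later rows make up. A row lasts 1/10 s, in which the tool goes at most 50 mm and 8.59 degrees, less where a joint would pass 70% of its speed; a pose out of reach is approached as far as the arm can. A call with a gripper value outside its range is refused whole. The fingers move at their own pace and stop on an object; the grip force is fixed at half the most. Time passes only in rows, so rows that repeat a pose let the fingers close, or fill a call up. It gives the time, the measured TCP pose, the force and the opening at its end, in the units of the state.
- env.state(): the state, without advancing time (a new reading comes with each control period).
- env.read_camera(name): name is "scene" or "side" or "wrist"; returns a dict with "image" (420x560x3 uint8, blue, green, red), "range_z" (420x560 float32, mm along the optical axis (not along the pixel's ray), 0 where there is no reading), "fx", "fy", "cx", "cy" (pixels), "rvec" (rotation vector, rad) and "tvec" (3), from world to camera coordinates, as OpenCV has them; the wrist camera has in their place "tool_from_camera" (4x4, takes a point from camera to tool coordinates, whose origin is the TCP and whose axes are the flange's). Camera axes: x right, y down, z forward; pixel columns grow to the right and rows downward; lengths in mm; the calibration is good to about 2 mm. A picture is of the moment at which its call begins: read the wrist's pose just before it.
- env.job_done(): hands the job in, once; it reports no verdict.
The state is a dict: "t": time; "joints": joint angles; "qvel": joint speeds; "tau": joint torques, N m; "eef_pos": TCP position; "tcp_rot": TCP orientation; "ft_force": force on the tool from outside, world axes, zero at the start; "moment": the same for the moment, N m; "opening": opening from 0.0 (shut) to 1.0 (fully open).
Only numpy, scipy, OpenCV 4.12 (cv2) and the standard library are available. Lean on these libraries where they do the work, as an engineer would, in place of code of your own. Each camera call takes 0.05 s, during which the arm holds its last target. There are 200 camera calls.

### The job

Pack the incense-burner cups: nest the yellow cup into the terracotta cup on the spring stand, then nest the green cup into the yellow one. Press the stack down by its top cup, gently, until the spring plate rests on its stop, and finish still holding it pressed there, so that the shopkeeper can slip the band on. Leave the red cup, the jars and the glass urn where they stand.

Things in the scene. Friction and masses are not known exactly. Their poses are not given: they have to be found in the camera images.
- yellow_cup: yellow cup, loose, upright on the table, round. All four cups are alike: 52 mm tall; solid foot 40 mm across, tapering out to 54 mm at height 32; from there to the rim a straight band 64 mm across to grip; mouth 57 mm, narrowing to 48 mm at height 32 and 44 mm at the inner floor, 22 mm above the underside. About 120 g (96 to 144). Origin: centre of the underside, z up
- green_cup: green cup, shape and origin as the yellow cup, loose on the table; goes on top of the stack. Nested, a cup's foot rests on the inner floor of the cup below, so it sits 22 mm higher and its whole band stays free
- base_cup: terracotta cup, same shape and origin, standing loose on the plate of the spring stand, held sideways by a low lip (2.5 mm play)
- red_cup: red cup, same shape and origin, loose on the table; not part of the job, leave it standing
- stand: spring stand, fixed: dark steel foot 120 x 120 x 12 mm, an aluminium column and red stop collar up to height 50 mm; above it the spring plate. Origin: centre of the underside of the foot, on the table
- plate (a joint): travel of the spring plate, m: 0 = up, grows as it is pressed down, 0.020 = on its hard stop. The spring pushes up with 9 N at 0 and 15 N at 0.020 (300 N/m), less 0.8 N plate weight; the weight of the cups alone does not move it
- plate_top (a point): centre of the top face of the round aluminium spring plate (80 mm across, moves with it), on which the terracotta cup stands; 75 mm above the table when up, 55 mm on the stop. A lip 6 mm high, 55 mm across outside, surrounds the cup's foot
- jar_amber: jar with yellow cap, 56 mm across, 65 mm tall, origin at the centre of its underside; leave alone
- jar_dark: jar with black cap, 56 mm across, 65 mm tall, origin at the centre of its underside; leave alone
- jar_white: white jar, 52 mm across, 75 mm tall, origin at the centre of its underside; leave alone
- glass_urn: green glass urn with knobbed lid, 100 mm across, 130 mm tall, origin at the centre of its underside; leave alone
Not all that is in view belongs to the job. Leave any blue or purple look-alike of the base_cup alone.

How it is judged (in metres and radians):
On the way, in this order (a step that is already met when the one before it is completed fails the run):
1. the yellow cup is nested in the terracotta cup on the stand (horizontal distance between yellow_cup and base_cup below 0.006 m and z of yellow_cup in the frame of base_cup below 0.026 m and horizontal distance between base_cup and plate_top below 0.006 m), for 0.1 s.
2. the green cup is nested in the yellow cup (horizontal distance between green_cup and yellow_cup below 0.006 m and z of green_cup in the frame of yellow_cup below 0.026 m and horizontal distance between yellow_cup and base_cup below 0.006 m and z of yellow_cup in the frame of base_cup below 0.026 m), for 0.1 s.
At the end, for the whole second after the job is handed in: For the last second: plate travel over 18 mm of 20; terracotta, yellow, green cups nested on it in that order, each within 6 mm of concentric and 18 to 26 mm above the one below; green cup still and within 8 degrees of upright; fingers on it with over 2 N, arm off the stand (all of step 2 and value of joint plate above 0.018 m and horizontal distance between base_cup and plate_top below 0.006 m and z of base_cup in the frame of plate_top between -0.004 and 0.004 m and z of yellow_cup in the frame of base_cup above 0.018 m and z of green_cup in the frame of yellow_cup above 0.018 m and angle between green_cup's own z axis and vertical below 0.14 rad and linear speed of green_cup below 0.02 m/s and contact force between the fingers and green_cup above 2 N and contact force between the arm and stand below 0.5 N); the arm keeps its last pose, push and grip.
It fails at once if the red cup, a jar or the urn was moved by more than 25 mm (distance of any of red_cup, jar_amber, jar_dark, jar_white, glass_urn from where it was at the start of the episode above 0.025 m).
It fails at once if the stack was pressed on the stand with more than 60 N (contact force between base_cup and stand above 60 N).
It also fails if it takes over 66 s, if anything falls off the work surface, if the arm or the gripper's body presses on something with over 40 N, if the wrist force passes 120 N, or if a joint passes its speed limit or range.

## Working session

There is one attempt and no reset: what is moved stays moved. The work goes in short steps, Python scripts to look and compute and a shell command to move; the robot and the scene stay as the last step left them, time stands still between calls to the robot, and variables do not carry over. Pictures are saved under pics/ and viewed, about 8 in all and at most 12, crops included, and the job is handed in when it is done.

```bash
mkdir -p pics; ls
cat > h.py <<'E'
import numpy as np, cv2
from cell import env
from scipy.spatial.transform import Rotation as R
def cloud(name):
    s=env.state(); c=env.read_camera(name); z=c["range_z"].astype(float)
    v,u=np.mgrid[0:z.shape[0],0:z.shape[1]]
    P=np.stack([(u-c["cx"])/c["fx"]*z,(v-c["cy"])/c["fy"]*z,z],-1)
    if "rvec" in c:
        M=cv2.Rodrigues(np.array(c["rvec"],float))[0]; W=(P-np.array(c["tvec"]).ravel())@M
    else:
        T=np.array(c["tool_from_camera"]); Q=P@T[:3,:3].T+T[:3,3]
        W=Q@R.from_euler('xyz',s["tcp_rot"]).as_matrix().T+np.array(s["eef_pos"])
    W[z<=0]=np.nan
    return c["image"],W
E
python3 - <<'E'
from h import *
s=env.state(); print(s)
for n in("scene","side","wrist"):
    im,W=cloud(n); cv2.imwrite(f"pics/{n}0.png",im); np.save(f"{n}0.npy",W)
    print(n,np.nanmin(W,(0,1)),np.nanmax(W,(0,1)))
a=np.hstack([cv2.imread("pics/scene0.png"),cv2.imread("pics/side0.png")])
E
```

```text
pics
{'t': 0.0, 'joints': array([-1.45056774e+00,  4.91554347e-01,  1.55946781e+00,  2.15463456e-06,
        1.09169989e+00, -1.05602094e-01]), 'qvel': array([-0.00010755, -0.00068392,  0.00083123, -0.00048065, -0.00054518,
        0.00122023]), 'tau': array([-6.88148521e-04, -6.12652016e+01, -2.58184129e+01,  6.91295508e-02,
        4.83474950e-02, -8.56953011e-05]), 'eef_pos': array([ 139.93836401, -608.87260402,  214.05866771]), 'tcp_rot': array([-3.14046975e+00, -1.20944842e-04,  2.25829623e-01]), 'ft_force': array([-0.35333506,  0.15428093, -0.19172142]), 'moment': array([ 0.07960041, -0.00018934,  0.02728153]), 'opening': 1.000098450720542}
scene [ -899.31221724 -1242.91770337  -764.81322317] [952.11578332 775.45734362 390.70118216]
side [ -683.38766005 -1349.92696156  -767.04818508] [1831.02508215  561.79844891  537.77699301]
wrist [ -304.0193607  -1329.01754624  -759.44214469] [ 758.65018866 -272.48197016  343.82615719]
```

View pics/scene0.png

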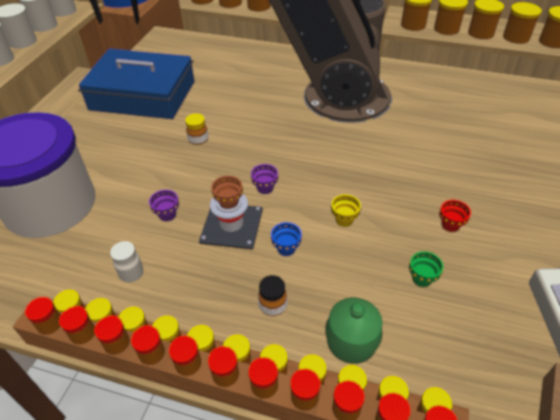

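View pics/side0.png

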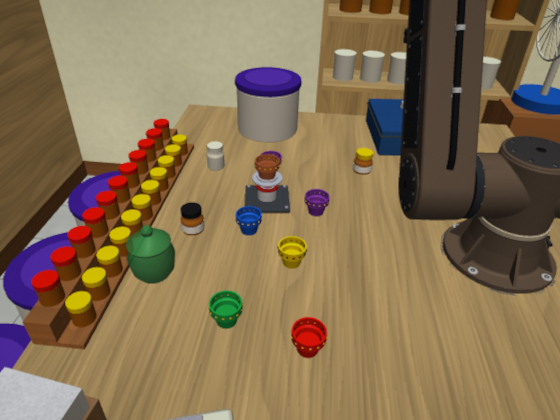

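The scene view shows terracotta on the stand at (228,190), yellow at (346,209), green at (426,268) and red at (455,214). Blue is at (286,238), with purple at (264,178) and (165,205). The side view agrees: terracotta (267,165), yellow (292,252), green (226,310).

```bash
cat >> h.py <<'E'
from scipy.optimize import least_squares
def rim(W,im,px,zb,r=32,w=30):
    """circle of known radius fit to outer band points at zb+32..zb+53 around pixel px, coloured like px"""
    u,v=px; hsv=cv2.cvtColor(im,cv2.COLOR_BGR2HSV).astype(int)
    h0=np.median(hsv[v-3:v+4,u-3:u+4,0]); dh=abs(hsv[...,0]-h0); dh=np.minimum(dh,180-dh)
    m=(dh<8)&(hsv[...,1]>110); box=np.zeros_like(m); box[max(0,v-w):v+w,max(0,u-w):u+w]=1
    m=cv2.erode((m&box).astype(np.uint8),np.ones((3,3)))>0
    P=W[m]; P=P[~np.isnan(P).any(1)]
    T=P[(P[:,2]>zb+46)&(P[:,2]<zb+58)]   # top ring: radius 28.5..32
    f=lambda p:np.hypot(T[:,0]-p[0],T[:,1]-p[1])-30.2
    s=least_squares(f,T.mean(0)[:2],loss='soft_l1',f_scale=2)
    return s.x.round(1),len(T),np.percentile(P[:,2],[1,50,98]).round(1),np.abs(s.fun).mean().round(1) if 0 else round(float(np.median(abs(f(s.x)))),2)
E
python3 - <<'E'
from h import *
S={"base":((228,190),(267,165),75),"yellow":((346,209),(292,252),0),"green":((426,268),(226,310),0),"red":((455,214),(309,335),0),"blue":((286,238),(249,221),0),"purple":((264,178),(317,203),0)}
for n,i in(("scene",0),("side",1)):
    im=cv2.imread(f"pics/{n}0.png");W=np.load(f"{n}0.npy")
    for k,v in S.items(): print(n,k,*rim(W,im,v[i],v[2]))
    for p in [((272,290),(192,217)),((196,127),(363,160)),((126,260),(215,155)),((355,320),(150,250))]:print(W[p[i][1],p[i][0]].round())
E
```

```text
scene base [ 570.4 -143.8] 230 [ -0.7 113.6 128.8] 1.14
scene yellow [484.   91.2] 199 [-1.2 36.2 53.9] 0.97
scene green [595.7 273.5] 43 [18.  27.9 52.7] 1.14
scene red [435.  319.4] 99 [14.5 32.6 52.5] 1.13
scene blue [597.9 -10.4] 72 [17.9 31.8 53.9] 1.4
scene purple [ 434.4 -110.1] 30 [16.8 30.4 52.6] 1.33
[745.   6.  67.]
[ 322. -331.   56.]
[ 761. -283.   72.]
[790. 164. 110.]
side base [ 567.3 -142.6] 86 [ 89.2 112.5 127.3] 1.1
side yellow [479.9  92.3] 173 [-0.8 36.4 52.9] 0.93
side green [593.7 274. ] 108 [11.4 30.  51.9] 1.18
side red [431.6 320.3] 193 [12.3 32.2 52.6] 0.89
side blue [595.1  -9.8] 78 [ 9.6 33.3 51.8] 1.02
side purple [ 433.  -110.9] 34 [11.8 31.8 52.6] 1.21
[724.  22.  52.]
[ 302. -320.   49.]
[ 736. -281.   50.]
[760. 195.  96.]
```

```bash
cat >> h.py <<'E'
def go(x,y,z):
    s=env.state(); M=R.from_euler('xyz',s["tcp_rot"]).as_matrix()
    return ((np.array([x,y,z])-s["eef_pos"])@M/1000).round(4)
E
python3 -m pendant '[[[1,0.200,-0.130,0,0],[1,0.400,-0.260,0,0],[1,0.400,-0.260,0,0],[1,0.400,-0.260,0,0],[1,0.400,-0.260,0,0],[1,0.400,-0.260,0,0],[1,0.400,-0.260,0,0],[1,0.400,-0.260,0,0]]]'
python3 -c "
from h import *
print(go(482,91.7,150))"
```

```text
t: 0.95
eef_pos: [419.1, -319.9, 214.7]
tcp_rot: [3.142, 0.0, 0.226]
ft_force: [0.7, -0.2, 0.1]
opening: 0.997
[ 0.1534 -0.3871  0.0646]
```

```bash
python3 -m pendant '[[[1,0.153,-0.387,0.02,0],[1,0.153,-0.387,0.02,0],[1,0.153,-0.387,0.02,0],[1,0.153,-0.387,0.02,0],[1,0.153,-0.387,0.02,0],[1,0.153,-0.387,0.02,0],[1,0.153,-0.387,0.02,0],[1,0.153,-0.387,0.02,0]]]'
python3 -m pendant '[[[1,0.018,-0.02,0,0],[1,0.018,-0.02,0,0],[1,0.018,-0.02,0,0],[1,0.018,-0.02,0,0],[1,0.018,-0.02,0,0],[1,0.018,-0.02,0,0],[1,0.018,-0.02,0,0],[1,0.018,-0.02,0,0]]]'
python3 -c "
from h import *
print(go(482,91.7,150), env.state()['qvel'].round(3))
im,W=cloud('wrist'); cv2.imwrite('pics/w1.png',im); np.save('w1.npy',W)"
```

```text
t: 1.75
eef_pos: [477.9, 75.5, 195.4]
tcp_rot: [3.141, -0.0, 0.226]
ft_force: [0.8, -0.5, -0.3]
opening: 1.001
t: 2.55
eef_pos: [491.0, 96.6, 195.5]
tcp_rot: [3.141, -0.0, 0.225]
ft_force: [0.4, 0.5, 0.5]
opening: 1.001
[-0.0099  0.0028  0.0455] [ 0.003  0.001  0.    -0.001 -0.001  0.001]
```

View pics/w1.png

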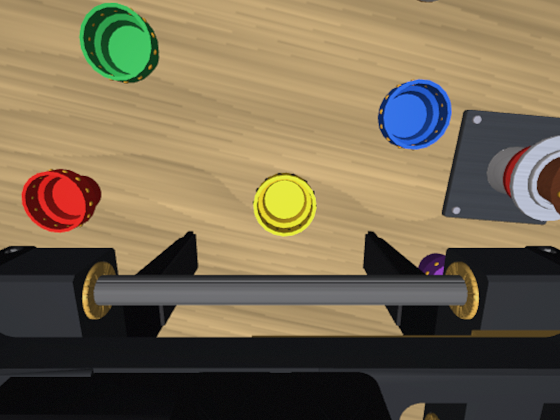

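The wrist view shows the yellow cup upright at (285,204), between the fingers, with blue at (415,115) and the stand at the right.

```bash
python3 -c "
from h import *
im=cv2.imread('pics/w1.png');W=np.load('w1.npy')
print(rim(W,im,(285,204),0,w=40)); print(rim(W,im,(120,45),0,w=44)); print(rim(W,im,(60,200),0,w=44))
T=W[165:245,245:325].reshape(-1,3); print(np.percentile(T[:,2],[1,50,99]))
print(go(482.5,91.5,34),go(480.5,91.5,34))"
```

```text
(array([481.3,  89.3]), 490, array([20.3, 23. , 52.9]), 0.77)
(array([594.6, 270.1]), 997, array([20.1, 31.5, 52.5]), 0.89)
(array([433.6, 316.3]), 918, array([11. , 33.6, 52.6]), 0.78)
[nan nan nan]
[-0.0095  0.0031  0.1614] [-0.0115  0.0027  0.1614]
```

```bash
python3 -m pendant '[[[1,-0.0105,0.004,0.04,0],[1,-0.0105,0.004,0.08,0],[1,-0.0105,0.004,0.12,0],[1,-0.0105,0.004,0.145,0],[1,-0.0105,0.004,0.161,0],[1,-0.0105,0.004,0.161,0],[1,-0.0105,0.004,0.161,0],[1,-0.0105,0.004,0.161,0]]]'
python3 -m pendant '[[[0,0,0,0,0],[0,0,0,0,0],[0,0,0,0,0],[0,0,0,0,0],[0,0,0,0,0],[0,0,0,0,0],[0,0,0,0,0],[0,0,0,0,0]]]'
python3 -m pendant '[[[0,0,0,-0.02,0],[0,0,0,-0.06,0],[0,0,0,-0.10,0],[0,0,0,-0.14,0],[0,0,0,-0.15,0],[0,0,0,-0.15,0],[0,0,0,-0.15,0],[0,0,0,-0.15,0]]]'
python3 -c "
from h import *
print(env.state())
im,W=cloud('wrist'); cv2.imwrite('pics/w2.png',im); np.save('w2.npy',W); print(go(569,-143,190))"
```

```text
t: 3.4
eef_pos: [482.2, 90.7, 35.4]
tcp_rot: [3.141, -0.002, 0.226]
ft_force: [0.2, 0.1, 0.8]
opening: 0.998
t: 4.2
eef_pos: [481.8, 90.7, 34.5]
tcp_rot: [3.141, -0.0, 0.226]
ft_force: [-0.5, -0.1, 4.5]
opening: 0.652
t: 5.0
eef_pos: [481.0, 90.6, 182.7]
tcp_rot: [-3.141, 0.003, 0.226]
ft_force: [-0.1, -0.1, -1.3]
opening: 0.659
{'t': 5.0, 'joints': array([ 5.12455627e-02,  3.41424828e-01,  1.91996233e+00, -1.26597262e-04,
        8.83200502e-01,  1.39633989e+00]), 'qvel': array([ 0.00013481,  0.00192525, -0.00459254,  0.00059703,  0.00630805,
        0.00214881]), 'tau': array([ 4.65182215e-02, -4.84467566e+01, -2.23513287e+01,  3.91525787e-02,
       -7.71156186e-02,  1.96628944e-04]), 'eef_pos': array([481.02613111,  90.63204883, 182.73576476]), 'tcp_rot': array([-3.14116891e+00,  2.96648813e-03,  2.25783124e-01]), 'ft_force': array([-0.13046053, -0.05801221, -1.28295303]), 'moment': array([ 0.02368746,  0.01378122, -0.03414566]), 'opening': 0.6590400516340823}
[ 0.0333  0.2474 -0.0074]
```

View pics/w2.png

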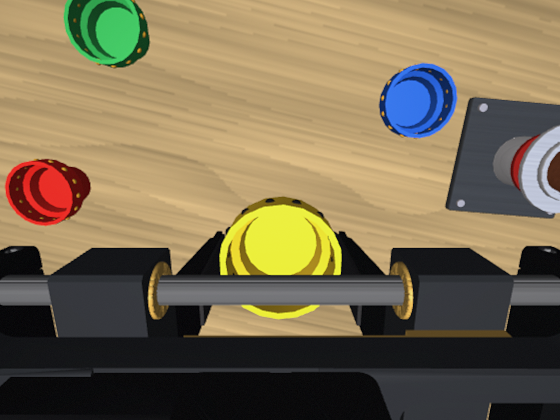

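Yellow is held and looks level in the hand (280,255). Next I fit its in-hand offset and tilt, and move over the stand.

```bash
cat >> h.py <<'E'
def held(im,W,px,w=65):
    s=env.state(); M=R.from_euler('xyz',s["tcp_rot"]).as_matrix(); Q=(W-s["eef_pos"])@M
    u,v=px; hsv=cv2.cvtColor(im,cv2.COLOR_BGR2HSV).astype(int); h0=np.median(hsv[v-3:v+4,u-3:u+4,0])
    m=(abs(hsv[...,0]-h0)<8)&(hsv[...,1]>110); b=np.zeros_like(m); b[max(0,v-w):v+w,u-w:u+w]=1
    P=Q[m&b]; P=P[(abs(P[:,2])<60)]
    for lo in (-24,):
        T=P[P[:,2]<np.percentile(P[:,2],3)+3]
        f=lambda p:np.hypot(T[:,0]-p[0],T[:,1]-p[1])-30.2
        r=least_squares(f,[0,0],loss='soft_l1',f_scale=2)
        A=np.c_[T[:,:2],np.ones(len(T))]; pl=np.linalg.lstsq(A,T[:,2],rcond=None)[0]
    print("rim offset tool xy",r.x.round(1),"rim z",np.median(T[:,2]).round(1),"slope",pl[:2].round(3),len(T),"z pct",np.percentile(P[:,2],[2,50,98]).round(1))
E
python3 -c "
from h import *
held(cv2.imread('pics/w2.png'),np.load('w2.npy'),(280,240))"
python3 -m pendant '[[[0,0.008,0.045,-0.008,0],[0,0.015,0.095,-0.008,0],[0,0.020,0.145,-0.008,0],[0,0.020,0.175,-0.008,0],[0,0.020,0.190,-0.008,0],[0,0.020,0.190,-0.008,0],[0,0.020,0.190,-0.008,0],[0,0.020,0.190,-0.008,0]]]'
python3 -c "
from h import *
print(go(569,-143,190))
im,W=cloud('wrist'); cv2.imwrite('pics/w3.png',im); np.save('w3.npy',W)"
```

```text
rim offset tool xy [-0.7  0.5] rim z -17.1 slope [0.006 0.003] 1522 z pct [-17.9  10.8  13.9]
t: 5.85
eef_pos: [543.4, -88.7, 192.2]
tcp_rot: [-3.141, 0.001, 0.227]
ft_force: [-0.1, -0.1, -0.6]
opening: 0.655
[0.0127 0.0586 0.0022]
```

View pics/w3.png

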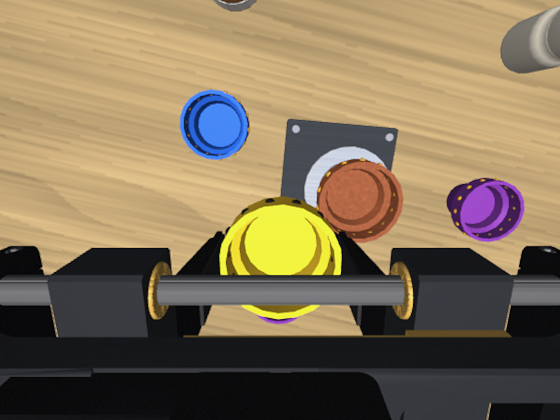

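The yellow cup is centred in the hand and level. The terracotta cup is fully visible at (360,200), so I fit it.

```bash
python3 -c "
from h import *
im=cv2.imread('pics/w3.png');W=np.load('w3.npy')
print(rim(W,im,(355,195),75,w=48)); held(im,W,(280,240))
print(env.state()['eef_pos'],go(569,-143,190))"
```

```text
(array([ 568.4, -145.3]), 1092, array([ 95.6, 105.2, 127.7]), 0.87)
rim offset tool xy [-0.7  0.5] rim z -17.1 slope [0.007 0.003] 1510 z pct [-17.9  12.2  14. ]
[543.48416919 -88.73103505 192.35514855] [0.0126 0.0586 0.0023]
```

```bash
python3 -c "
from h import *
print(go(569,-144.2,180))"
python3 -m pendant '[[[0,0.007,0.03,0.01,0],[0,0.0125,0.060,0.012,0],[0,0.0125,0.060,0.012,0],[0,0.0125,0.060,0.012,0],[0,0.0125,0.060,0.025,0],[0,0.0125,0.060,0.035,0],[0,0.0125,0.060,0.045,0],[0,0.0125,0.060,0.045,0]]]'
python3 -c "
from h import *
print(go(569,-144.2,134),env.state()['ft_force'])"
```

```text
[0.0124 0.0598 0.0123]
t: 6.7
eef_pos: [568.6, -145.0, 145.6]
tcp_rot: [-3.14, 0.002, 0.226]
ft_force: [-0.4, -0.1, -1.0]
opening: 0.658
[ 0.0006 -0.0007  0.0116] [-0.38510983 -0.11145288 -1.02822794]
```

```bash
python3 -m pendant '[[[0,0.0005,-0.0005,0.004,0],[0,0.0005,-0.0005,0.007,0],[0,0.0005,-0.0005,0.010,0],[0,0.0005,-0.0005,0.011,0],[0,0.0005,-0.0005,0.012,0],[0,0.0005,-0.0005,0.013,0],[0,0.0005,-0.0005,0.013,0],[0,0.0005,-0.0005,0.013,0]]]'
```

```text
t: 7.5
eef_pos: [569.8, -145.1, 134.5]
tcp_rot: [3.141, -0.0, 0.226]
ft_force: [0.5, 0.1, -0.6]
opening: 0.656
```

```bash
python3 -m pendant '[[[0,0,0,0.001,0],[0,0,0,0.002,0],[0,0,0,0.002,0],[0,0,0,0.002,0],[0,0,0,0.002,0],[0,0,0,0.002,0],[0,0,0,0.002,0],[0,0,0,0.002,0]]]'
python3 -c "
from h import *
print(env.state()['ft_force'],env.state()['moment'])
for k in range(3):
  im,W=cloud('side');print(env.state()['ft_force'],env.state()['eef_pos'])
cv2.imwrite('pics/s4.png',cv2.resize(im[90:230,190:370],None,fx=4,fy=4))"
```

```text
t: 8.3
eef_pos: [569.8, -145.1, 132.4]
tcp_rot: [3.142, 0.0, 0.226]
ft_force: [0.4, 0.5, -1.2]
opening: 0.661
[ 0.42630943  0.47668051 -1.2073309 ] [ 0.02029009 -0.08147948 -0.00054831]
[-0.16803374  0.00194396 -0.99502444] [ 569.76249605 -145.08939486  132.4504799 ]
[ 0.26981362 -0.54883572 -1.6245201 ] [ 569.73390539 -145.09513724  132.41787796]
[ 0.519895   -0.27063687 -1.36543503] [ 569.73451604 -145.1010463   132.44159077]
```

View pics/s4.png

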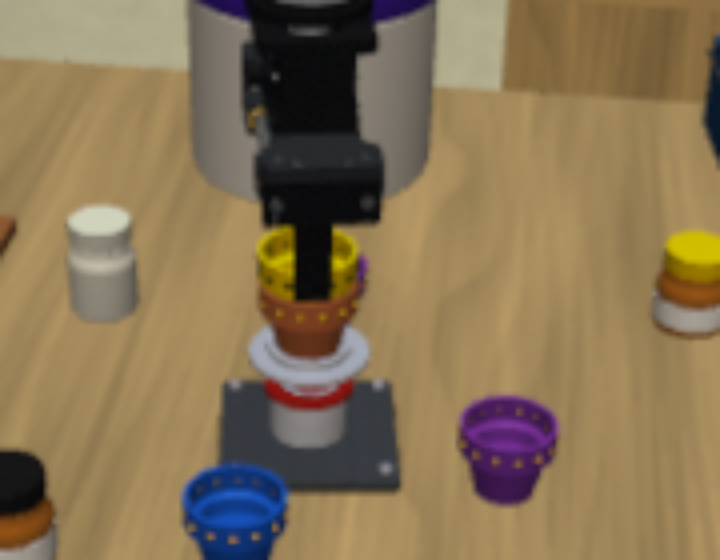

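Yellow is inside the terracotta cup, hanging just short of its floor: the load still reads about -1.3 N, the cup's weight. I'll lower until contact.

```bash
python3 -m pendant '[[[0,0,0,0.0005,0],[0,0,0,0.001,0],[0,0,0,0.0015,0],[0,0,0,0.0015,0],[0,0,0,0.0015,0],[0,0,0,0.0015,0],[0,0,0,0.0015,0],[0,0,0,0.0015,0]]]'
```

```text
t: 9.25
eef_pos: [569.8, -145.1, 131.6]
tcp_rot: [3.141, -0.001, 0.226]
ft_force: [-2.3, 1.7, 5.4]
opening: 0.657
```

Contact, pressing up with 5.4 N. Release and rise; later rows start towards green.

```bash
python3 -m pendant '[[[1,0,0,0,0],[1,0,0,0,0],[1,0,0,0,0],[1,0,0,0,0],[1,0,0,0,0],[1,0,0,-0.03,0],[1,0,0,-0.06,0],[1,0,0,-0.075,0]]]'
python3 -c "
from h import *
print(go(595,273,200))"
```

```text
t: 10.05
eef_pos: [570.3, -145.3, 208.2]
tcp_rot: [3.14, -0.002, 0.226]
ft_force: [-0.4, 1.1, 0.4]
opening: 0.999
[ 0.1177 -0.4022  0.0079]
```

```bash
python3 -m pendant '[[[1,0.117,-0.402,0.008,0],[1,0.117,-0.402,0.008,0],[1,0.117,-0.402,0.008,0],[1,0.117,-0.402,0.008,0],[1,0.117,-0.402,0.008,0],[1,0.117,-0.402,0.008,0],[1,0.117,-0.402,0.008,0],[1,0.117,-0.402,0.008,0]]]'
python3 -m pendant '[[[1,0.0,-0.02,0,0],[1,0.0,-0.02,0,0],[1,0,-0.02,0,0],[1,0,-0.02,0,0],[1,0,-0.02,0,0],[1,0,-0.02,0,0],[1,0,-0.02,0,0],[1,0,-0.02,0,0]]]'
python3 -c "
from h import *
print(go(595,273,33.5))
im,W=cloud('side');print('yellow side',rim(W,im,(267,150),97)); cv2.imwrite('pics/s5.png',cv2.resize(im[90:230,190:370],None,fx=4,fy=4))
im2,W=cloud('scene');cv2.imwrite('pics/c5.png',im2)
hs=cv2.cvtColor(im2,cv2.COLOR_BGR2HSV)
m=(abs(hs[...,0].astype(int)-28)<6)&(hs[...,1]>120); m[:150]=0;m[210:]=0;m[:,:190]=0;m[:,270:]=0
v,u=np.nonzero(m);c=(int(u.mean()),int(v.mean()));print(c);print('yellow scene',rim(W,im2,c,97))
im,W=cloud('wrist'); cv2.imwrite('pics/w5.png',im)
for p in [(285,215)]:
  print('green wrist',rim(W,im,p,0,w=60))"
```

```text
t: 10.85
eef_pos: [592.4, 256.3, 198.2]
tcp_rot: [3.141, -0.0, 0.226]
ft_force: [1.3, -0.5, 0.3]
opening: 0.997
t: 11.65
eef_pos: [588.3, 273.3, 198.3]
tcp_rot: [3.142, -0.0, 0.225]
ft_force: [-0.2, 0.1, 0.5]
opening: 1.0
[0.0064 0.0018 0.1648]
yellow side (array([ 568. , -142.8]), 133, array([ -3.7,   0.3, 148.7]), 1.44)
(225, 180)
yellow scene (array([ 571.3, -143.6]), 251, array([ -1.6, 136.9, 150.9]), 1.17)
green wrist (array([595.2, 271.4]), 397, array([20.3, 24.9, 52.5]), 1.15)
```

View pics/s5.png

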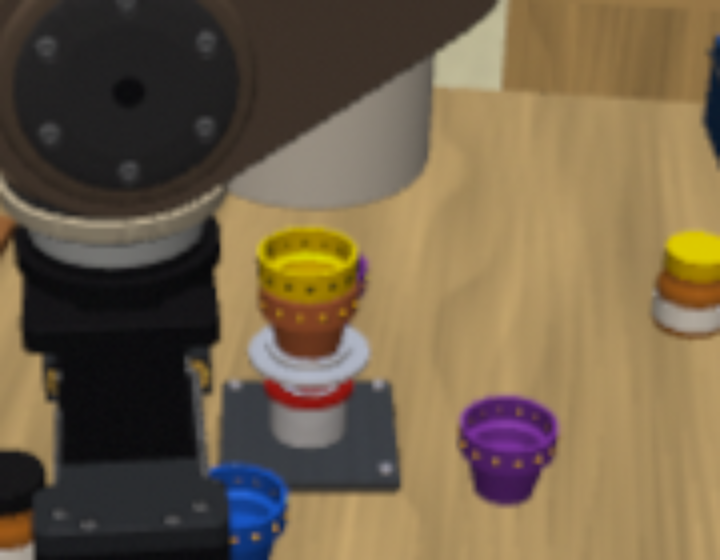

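View pics/w5.png

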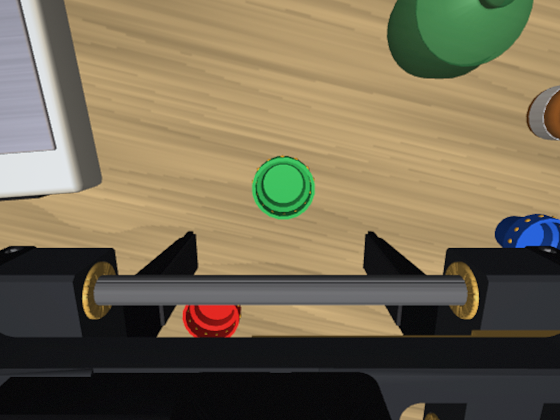

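Yellow sits nested and level on the terracotta cup, with its rim at about 149 to 151 mm against 149 expected. Green is below the gripper at (284,187), with red clear at (212,315).

```bash
python3 -m pendant '[[[1,0.006,0.0025,0.04,0],[1,0.006,0.0025,0.08,0],[1,0.006,0.0025,0.12,0],[1,0.006,0.0025,0.148,0],[1,0.006,0.0025,0.164,0],[1,0.006,0.0025,0.164,0],[1,0.006,0.0025,0.164,0],[1,0.006,0.0025,0.164,0]]]'
python3 -m pendant '[[[0,0,0,0,0],[0,0,0,0,0],[0,0,0,0,0],[0,0,0,0,0],[0,0,0,0,0],[0,0,0,0,0],[0,0,0,0,0],[0,0,0,0,0]]]'
python3 -m pendant '[[[0,0,0,-0.02,0],[0,0,0,-0.06,0],[0,0,0,-0.10,0],[0,0,0,-0.14,0],[0,0,0,-0.175,0],[0,0,0,-0.175,0],[0,0,0,-0.175,0],[0,0,0,-0.175,0]]]'
python3 -c "
from h import *
im,W=cloud('wrist'); cv2.imwrite('pics/w6.png',im); held(im,W,(280,240)); print(go(569.8,-145,208))"
```

```text
t: 12.6
eef_pos: [595.5, 272.9, 36.0]
tcp_rot: [-3.141, -0.003, 0.226]
ft_force: [-0.1, -0.3, 0.9]
opening: 0.998
t: 13.4
eef_pos: [594.7, 272.6, 34.4]
tcp_rot: [3.141, -0.0, 0.226]
ft_force: [-0.7, -1.0, 3.5]
opening: 0.668
t: 14.2
eef_pos: [594.0, 272.3, 207.5]
tcp_rot: [3.141, 0.003, 0.226]
ft_force: [1.2, 0.1, -1.7]
opening: 0.669
rim offset tool xy [0.2 0.5] rim z -17.4 slope [ 0.002 -0.   ] 1553 z pct [-18.3  10.4  13.5]
[-1.170e-01  4.013e-01 -1.000e-04]
```

```bash
python3 -m pendant '[[[0,-0.015,0.05,0,0],[0,-0.03,0.1,0,0],[0,-0.06,0.2,0,0],[0,-0.09,0.3,0,0],[0,-0.13,0.342,0,0],[0,-0.13,0.342,0,0],[0,-0.13,0.342,0,0],[0,-0.13,0.342,0,0]]]'
python3 -m pendant '[[[0,0,0,0,0],[0,0,0,0,0],[0,0,0,0,0],[0,0,0,0,0],[0,0,0,0,0],[0,0,0,0,0],[0,0,0,0,0],[0,0,0,0,0]]]'
python3 -c "
from h import *
im,W=cloud('wrist'); cv2.imwrite('pics/w7.png',im); held(im,W,(280,240))
q=env.state()['eef_pos'];print(go(569.2,-144.8,195))
hs=cv2.cvtColor(im,cv2.COLOR_BGR2HSV)
m=(abs(hs[...,0].astype(int)-28)<6)&(hs[...,1]>120)&(W[...,2]>110)&(W[...,2]<160)
v,u=np.nonzero(m);c=(int(u.mean()),int(v.mean()));print(c,m.sum());print('yellow wrist',rim(W,im,c,97,w=50))"
```

```text
t: 15.05
eef_pos: [543.1, -93.4, 208.1]
tcp_rot: [-3.141, 0.002, 0.223]
ft_force: [-0.8, 0.4, -1.5]
opening: 0.67
t: 15.85
eef_pos: [544.5, -89.7, 209.3]
tcp_rot: [3.141, -0.0, 0.226]
ft_force: [0.1, 0.3, -1.9]
opening: 0.672
rim offset tool xy [0.3 0.5] rim z -17.3 slope [ 0.002 -0.   ] 1563 z pct [-18.1  10.4  13.6]
[0.0118 0.0591 0.0143]
(360, 200) 5361
yellow wrist (array([ 569.2, -145.2]), 992, array([117.5, 125.3, 149.6]), 0.85)
```

View pics/w7.png

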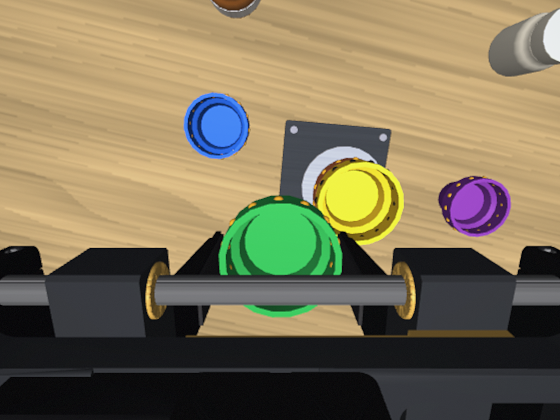

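Green is level in the hand. Yellow fits at (569.2, -145.2), as expected. Now align and descend to just above contact.

```bash
python3 -m pendant '[[[0,0.006,0.03,0.0,0],[0,0.0118,0.059,0.01,0],[0,0.0118,0.059,0.014,0],[0,0.0118,0.059,0.018,0],[0,0.0118,0.059,0.030,0],[0,0.0118,0.059,0.040,0],[0,0.0118,0.059,0.051,0],[0,0.0118,0.059,0.051,0]]]'
python3 -m pendant '[[[0,0,0,0.001,0],[0,0,0,0.002,0],[0,0,0,0.003,0],[0,0,0,0.003,0],[0,0,0,0.003,0],[0,0,0,0.003,0],[0,0,0,0.003,0],[0,0,0,0.003,0]]]'
python3 -c "
from h import *
print(go(569.2,-144.8,154))"
```

```text
t: 16.7
eef_pos: [568.5, -144.1, 156.5]
tcp_rot: [-3.14, 0.002, 0.226]
ft_force: [0.2, 0.2, -1.0]
opening: 0.669
t: 17.5
eef_pos: [569.2, -144.7, 155.4]
tcp_rot: [3.141, -0.0, 0.226]
ft_force: [-0.9, 0.2, -1.2]
opening: 0.667
[-0.      0.      0.0014]
```

```bash
python3 -m pendant '[[[0,0,0,0.001,0],[0,0,0,0.0015,0],[0,0,0,0.002,0],[0,0,0,0.002,0],[0,0,0,0.002,0],[0,0,0,0.002,0],[0,0,0,0.002,0],[0,0,0,0.002,0]]]'
python3 -c "
from h import *
print(env.state()['ft_force'],env.state()['eef_pos'])"
```

```text
t: 18.3
eef_pos: [569.3, -144.7, 153.4]
tcp_rot: [3.141, -0.0, 0.226]
ft_force: [-0.4, -0.7, 2.2]
opening: 0.671
[-0.3943455  -0.6614141   2.20145688] [ 569.25787696 -144.72449505  153.38083978]
```

Seated: contact at z = 153.4, as predicted. Now press in stages.

```bash
python3 -m pendant '[[[0,0,0,0.001,0],[0,0,0,0.002,0],[0,0,0,0.003,0],[0,0,0,0.004,0],[0,0,0,0.005,0],[0,0,0,0.006,0],[0,0,0,0.006,0],[0,0,0,0.006,0]]]'
python3 -c "
from h import *
print(env.state()['ft_force'],env.state()['eef_pos'],env.state()['moment'])"
```

```text
t: 19.1
eef_pos: [569.3, -144.7, 147.5]
tcp_rot: [3.141, -0.0, 0.226]
ft_force: [-1.3, 0.5, 5.8]
opening: 0.67
[-1.31091036  0.45377358  5.76784267] [ 569.33207511 -144.73954445  147.54306685] [ 0.21742941  0.18622644 -0.02196316]
```

```bash
python3 -m pendant '[[[0,0,0,0.0015,0],[0,0,0,0.003,0],[0,0,0,0.0045,0],[0,0,0,0.006,0],[0,0,0,0.0075,0],[0,0,0,0.009,0],[0,0,0,0.010,0],[0,0,0,0.010,0]]]'
python3 -c "
from h import *
im,W=cloud('wrist'); held(im,W,(280,240))
im,W=cloud('side');cv2.imwrite('pics/s8.png',cv2.resize(im[90:230,190:370],None,fx=4,fy=4))
print(env.state()['ft_force'],env.state()['eef_pos'],env.state()['moment'])"
```

```text
t: 19.9
eef_pos: [569.4, -144.8, 137.7]
tcp_rot: [3.141, -0.001, 0.226]
ft_force: [-1.0, 1.7, 9.7]
opening: 0.67
rim offset tool xy [0.3 0.5] rim z -17.3 slope [0.006 0.001] 1551 z pct [-18.2  10.6  13.7]
[-2.47557361  0.94888764  8.6288709 ] [ 569.42402524 -144.71714801  137.83477797] [ 0.37423723  0.30491406 -0.03604668]
```

View pics/s8.png

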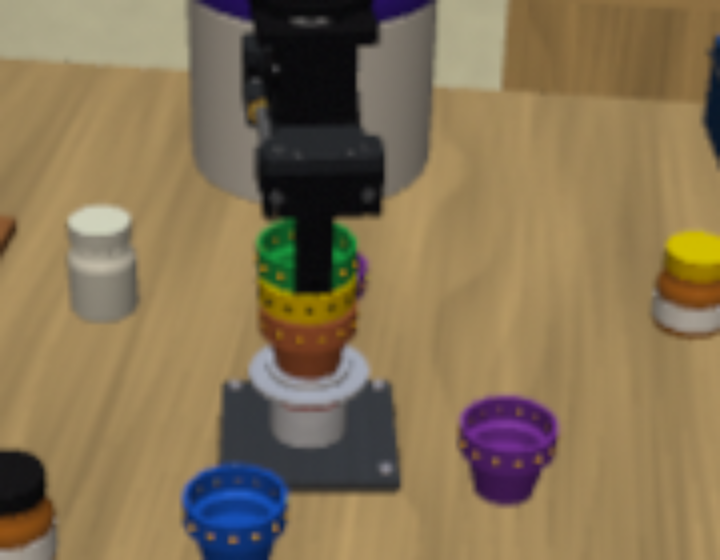

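The stack is straight, there is no slip, and the plate is almost down on the collar. About 4 to 5 mm remain.

```bash
python3 -m pendant '[[[0,0,0,0.001,0],[0,0,0,0.002,0],[0,0,0,0.003,0],[0,0,0,0.0035,0],[0,0,0,0.004,0],[0,0,0,0.0045,0],[0,0,0,0.0045,0],[0,0,0,0.0045,0]]]'
python3 -c "
from h import *
print(env.state()['ft_force'],env.state()['eef_pos'])"
```

```text
t: 20.8
eef_pos: [569.5, -144.7, 133.5]
tcp_rot: [3.141, -0.001, 0.226]
ft_force: [-1.5, 1.1, 10.5]
opening: 0.671
[-1.51195761  1.079864   10.52567762] [ 569.4623409  -144.74548478  133.48548519]
```

```bash
python3 -m pendant '[[[0,0,0,0.0003,0],[0,0,0,0.0006,0],[0,0,0,0.0008,0],[0,0,0,0.0008,0],[0,0,0,0.0008,0],[0,0,0,0.0008,0],[0,0,0,0.0008,0],[0,0,0,0.0008,0]]]'
python3 -c "
from h import *
print(env.state()['ft_force'],env.state()['eef_pos'])"
```

```text
t: 21.6
eef_pos: [569.7, -144.7, 133.3]
tcp_rot: [3.141, -0.002, 0.226]
ft_force: [-2.7, 2.7, 15.3]
opening: 0.675
[-2.6836424   2.73018194 15.31593494] [ 569.66425632 -144.72468944  133.27068384]
```

The force jumped by 5 N for only 0.2 mm of motion, so the plate is on its stop. One last check before handing in.

```bash
python3 -m pendant '[[[0,0,0,0,0],[0,0,0,0,0],[0,0,0,0,0],[0,0,0,0,0],[0,0,0,0,0],[0,0,0,0,0],[0,0,0,0,0],[0,0,0,0,0]]]'
python3 -c "
from h import *
im,W=cloud('wrist'); held(im,W,(280,240))
im,W=cloud('side');cv2.imwrite('pics/s9.png',cv2.resize(im[90:230,190:370],None,fx=4,fy=4))
B=W[176:190,240:295]; print('plate z',np.nanpercentile(B[...,2],[50,90,97]).round(1))
im0=cv2.imread('pics/side0.png')
for n,p in(('red',(309,335)),): print(n,rim(W,im,p,0))
for p in [(192,217),(363,160),(215,155),(150,250)]: print(W[p[1],p[0]].round(),end=' ')
print(env.state()['ft_force'],env.state()['eef_pos'],env.state()['opening'])"
```

```text
t: 22.4
eef_pos: [569.7, -144.7, 133.3]
tcp_rot: [3.141, -0.002, 0.226]
ft_force: [-3.3, 2.4, 15.7]
opening: 0.67
rim offset tool xy [0.3 0.5] rim z -17.3 slope [0.009 0.002] 1542 z pct [-18.1  10.5  13.5]
plate z [13.3 80.4 93.8]
red (array([431.8, 320.2]), 190, array([11.3, 32.3, 52.6]), 0.92)
[724.  22.  53.] [ 303. -316.   51.] [ 736. -281.   50.] [760. 197.  98.] [-3.10860005  1.59727969 16.59037383] [ 569.64502968 -144.72698637  133.26030309] 0.6686370768738747
```

View pics/s9.png

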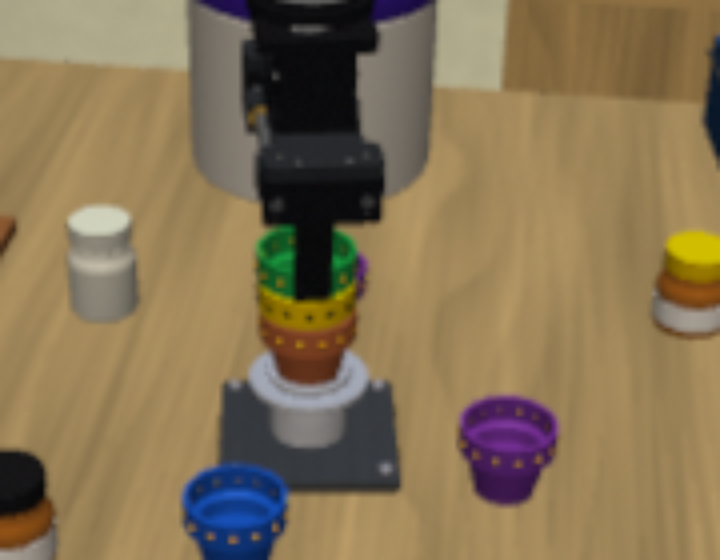

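The stack is level and nested, the collar is hidden under the lowered plate, and the force is steady with no slip. Handing in.

```bash
python3 -c "
from cell import env
print(env.job_done())
print(env.state()['ft_force'],env.state()['eef_pos'])"
```

```text
the job is handed in; nothing more can be done
None
the job is handed in; nothing more can be done
```

The yellow cup is nested in the terracotta cup and the green cup in the yellow one. I pressed the stack by the gripped green cup onto the plate's stop and handed the job in at about 22.5 s, still holding it there. The hand-in gives no verdict, so these are my own last checks:

- **Press:** the gripper had come down about 20.1 mm from first contact. The wrist force was about 16 N, having jumped 5 N for the last 0.2 mm, which fits the plate sitting on its hard stop. It read 8.6 to 10.5 N just before.
- **Stack:** the green cup had not slipped in the fingers and tilted only about 0.01 rad. The side picture shows all three cups nested straight.
- **Other objects:** the red cup stayed within 1 mm of where it was. Spot readings on the jars and urn agree within about 4 mm.
- **Failed or disagreeing checks:** my depth check of the plate height gave no usable number (13 to 94 mm), because the window also took in other things, so I relied on gripper travel and force instead. The wrist camera and the fixed cameras differed by about 2 mm in y, within calibration. There was a small sideways force of 2 to 3 N while pressing.

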